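# Tip the square cover over onto the work board

## Robot

A 6-joint arm with a two-finger parallel gripper is mounted at the origin on the work surface. World frame = base frame: x ahead of the robot, y to its left, z up, the work surface at z = 0. Lengths are in m, angles in rad, forces in N, time in s.
With the tool pointing down it reaches from about 0.275 to 0.825 m from the base axis. Payload 4.9 kg.
Tool frame: the origin (TCP) lies midway between the tips of the shut fingers; the grasp point (between the pads) lies 19 mm behind it (grip_point_offset is the distance from the TCP to the grasp point, in m); z points along the fingers, y is the line along which they close (so a half turn about z gives the same grasp; the last joint's range is limited). The gripper opens to 85 mm and grips with 20 to 120 N. Pads are 22 mm wide; open, the fingers measure 114 mm over their backs; the gripper's body (76 mm by 85 mm) begins 54 mm behind the grasp point. The pads swing forward as they close: fully open they stand 13 mm farther back than shut.
Start: joints at [0.977, 0.326, -0.193, 1.052, 0, 1.437], TCP at [0.244, 0.493, 0.231] pointing down, gripper open.
Joint ranges: [-2.65, 2.65], [-0.97, 1.79], [-1.3, 1.35], [-1.93, 2.1], [-1.47, 1.37], [-3.14, 3.14]. Speed limits (rad/s): [2.57, 2.57, 3.14, 3.14, 3.14, 3.14].

## Interface

Orientations are given as a rotation vector (axis times angle).
In Python, from cell import * gives the robot as it stands. Calls block until the motion is done:
- movep(position, orientation): joint-space move of the TCP to a pose.
- move_l(position, velocity=0.15, rot=None, until_force=None): straight line of the TCP; rot=None keeps the orientation; velocity is the mean speed in m/s. With until_force (N) it stops when the force on the tool has changed by that much, and returns True; else False.
- set_joints(angles): joint-space move.
- let_go() and grab(newtons=None): open the fingers fully, or close them until they stop; newtons is the grip in N (None keeps the last).
- sleep(seconds).
- ik(position, orientation): joint angles nearest the present ones, or None.
- get_state(): the state.
- grab_frame(name): name is "scene" or "top" or "wrist"; returns a dict with "img" (400x640x3 uint8, red, green, blue), "fx", "fy", "cx", "cy" (pixels), "cam_to_world" (4x4, takes a point from camera to world coordinates); the wrist camera has in their place "T_tool_cam" (4x4, takes a point from camera to tool coordinates, whose origin is the TCP and whose axes are the flange's). Camera axes: x right, y down, z forward; pixel columns grow to the right and rows downward; lengths in m; the calibration is good to about 2 mm. The wrist camera is an equidistant fisheye: a pixel r from the principal point sees the ray r / f radians off the axis. A picture is of the moment at which its call begins: read the wrist's pose just before it. There is no depth.
A pose or a line that the arm cannot do raises MotionError and nothing moves.
- sign_off(): hands the job in; it is judged then, once.
Trained networks look in the newest picture that a camera, given by its name, has taken for a name from the list of things; names that differ only in an ending like _2 or _b are one class to them, and where a whole thing is asked for, a point or a joint stands for the part that bears it (a point fixed in the world has none). Each returns a list of dicts, best first, with "score" (0 to 1); they miss things now and then, are a little off and sometimes report something else, mostly with a low value. They report only what shows in the picture. A call takes as long as a camera call.
- spot_in(camera, name): "centre" ([column, row] in pixels, amid what is visible of it).
- silhouettes(camera, name): "mask" (400x640 bool, what is visible of it) and "centre" ([column, row] in pixels, amid what is visible of it).
- tip_of(camera, name): "centre" ([column, row] in pixels: a listed point, or the origin of a listed thing).
The state is a dict: "clock": time; "q": joint angles; "joint_velocities": joint speeds; "tau": joint torques, N m; "position": TCP position; "eef_rot": TCP orientation; "contact_force": force on the tool from outside, world axes, zero at the start; "wrist_torque": the same for the moment, N m; "finger_gap": opening from 0.0 (shut) to 1.0 (fully open); "grasp_force": force on a finger pad.
Only numpy, scipy, OpenCV 4.12 (cv2) and the standard library are available. Lean on these libraries where they do the work, as an engineer would, in place of code of your own. Each camera call takes 0.05 s, during which the arm holds its last target. There are 200 camera calls.

## Task

On the bench lies a square aluminium cover, stepped side down. Push it flat along the bench until it meets the near edge of the raised black board, then keep pushing its near side in and up so that it tips up against that edge and flips over, and lies flat, upside down (stepped side up), on the board. Use only the fingertips: do not pick the cover up, and leave the round cover and everything else where they are.

Things in the scene. Friction and masses are not known exactly. Their poses are not given: they have to be found in the camera images.
- cover: square aluminium cover, about 0.2 kg, thin black patch on the spigot's face: a flange 80 x 80 x 7 mm above a centred spigot 60 x 60 x 7 mm (14 mm in all), starting spigot down, so its rim overhangs 10 mm all round, 7 mm above the bench. Origin: centre of the spigot's face; z from there to the flange, x, y along the sides. Starts 2 to 5 cm short of the step within 0.3 rad of square
- round_cover: bystander: a round aluminium cover, 82 mm across, 14 mm high, same stepped shape; origin underside centre. Starts on the other side of the jar from the square cover
- board: raised work board of hard black rubber, fixed on the bench, 160 mm (its x) by 420 mm (its y), 12 mm thick; origin underside centre, x points away from the robot, z up. Its near edge, the step, is the 12 mm upright face at x = -80 mm
- step (a point): middle of the top of the board's near edge (the upright 12 mm face that the cover is pushed against); axes as the board's
- jar: bystander: small amber jar, 32 mm across, 55 mm high, standing on the bench between the two covers; origin underside centre
- tube_clamp: bystander: steel tube clamp, 38 mm across, 66 mm high, standing on the far part of the board; origin underside centre
- hex_driver: bystander: screwdriver with a green handle lying on the bench to the left of the board, about 200 mm long
- spanner: bystander: spanner lying on the bench to the right of the board, about 180 mm long
- cup: bystander: white cup, 74 mm across, 90 mm high, on the bench to the right; origin underside centre
- sanding_block: bystander: cork sanding block 100 x 60 x 30 mm on the bench to the left; origin underside centre

How it is judged:
On the way, in this order (a step that is already met when the one before it is completed fails the run):
1. the square cover, still lying spigot down on the bench, has been pushed up to the step (x of cover in the frame of step between -0.054 and -0.025 m and angle between cover's own z axis and vertical below 0.4 rad and height (world z) of cover below 0.02 m), for 0.02 s.
2. it stands tipped up on its far edge against the step (angle between cover's own z axis and vertical between 1 and 2.2 rad and x of cover in the frame of step between -0.05 and 0.045 m and height (world z) of cover below 0.075 m), for 0.02 s.
At the end, for the whole second after the job is handed in: the square cover lies flat (within 7 degrees) and at rest, spigot up, on the board, its centre at least 10 mm in from the near edge and 30 mm from the others (it may overhang an edge), and nothing else has been moved more than 25 mm (angle between cover's own z axis and vertical above 3.02 rad and height (world z) of cover between 0.022 and 0.03 m and x of cover in the frame of board between -0.07 and 0.05 m and y of cover in the frame of board between -0.18 and 0.18 m and linear speed of cover below 0.02 m/s); the robot touches nothing.
It fails at once if the cover is lifted or carried: its spigot-face centre rises above 80 mm (height (world z) of cover above 0.08 m).
It fails at once if the cover is picked up level, off the bench or the board (centre over 30 mm up while right way up, or over 55 mm up while upside down) ((angle between cover's own z axis and vertical below 0.4 rad and height (world z) of cover above 0.03 m) or (angle between cover's own z axis and vertical above 2.85 rad and height (world z) of cover above 0.055 m)).
It fails at once if the cover is lifted or tipped up before it is near the step (x of cover in the frame of step below -0.06 m and height (world z) of cover above 0.02 m).
It fails at once if another thing is moved more than 25 mm (distance of any of round_cover, jar, tube_clamp, hex_driver, spanner, cup, sanding_block from where it was at the start of the episode above 0.025 m).
It also fails if it takes over 48 s, if anything falls off the work surface, if the arm or the gripper's body presses on something with over 40 N, if the wrist force passes 120 N, or if a joint passes its speed limit or range.

## Working session

There is one attempt and no reset: what is moved stays moved. The work goes in short steps, each a Python script; the robot and the scene stay as the last script left them, time stands still between calls to the robot, and variables do not carry over. Pictures are saved under pics/ and viewed, at most 10 in all, crops included, and the job is handed in when it is done.

```bash
ls; mkdir -p pics; cat > h.py <<'E'
from cell import *
import numpy as np, cv2
def ray(f,px):
    T=np.array(f["cam_to_world"]); d=T[:3,:3]@np.array([(px[0]-f["cx"])/f["fx"],(px[1]-f["cy"])/f["fy"],1]); return T[:3,3],d
def on_plane(f,px,z):
    o,d=ray(f,px); return o+d*(z-o[2])/d[2]
def save(f,n): cv2.imwrite("pics/"+n,f["img"][:,:,::-1])
E
python3 - <<'E'
from h import *
for c in ("top","scene"):
    f=grab_frame(c); save(f,c+"0.png")
    print(c,np.round(f["cam_to_world"],3).tolist(),f["fx"])
    for n,z in (("cover",.014),("round_cover",.014),("board",.012),("step",.012),("jar",.03),("tube_clamp",.045),("cup",.045)):
        for r in (spot_in(c,n)[:2] if n!="step" else tip_of(c,n)[:2]): print(n,round(r["score"],2),np.round(r["centre"]),on_plane(f,r["centre"],z).round(3))
    for n,z in (("cover",.014),("board",.012)):
        for r in silhouettes(c,n)[:1]:
            m=r["mask"].astype(np.uint8); cs=max(cv2.findContours(m,0,2)[0],key=cv2.contourArea)
            w=np.array([on_plane(f,p[0],z)[:2] for p in cs],np.float32)
            print(n,cv2.minAreaRect(w), cv2.boxPoints(cv2.minAreaRect(w)).round(3).tolist())
print(get_state())
E
```

```text
cell.py
pics
top [[-0.029, -0.988, 0.153, 0.437], [-0.999, 0.033, 0.018, -0.005], [-0.023, -0.152, -0.988, 1.186], [0.0, 0.0, 0.0, 1.0]] 394.3675829445593
cover 0.63 [378. 218.] [ 0.556 -0.149  0.014]
round_cover 0.95 [296. 215.] [0.574 0.094 0.014]
board 0.64 [339. 170.] [ 0.708 -0.038  0.012]
step 0.83 [334. 194.] [ 0.631 -0.02   0.012]
jar 0.64 [333. 220.] [ 0.552 -0.014  0.03 ]
tube_clamp 0.54 [455. 242.] [ 0.477 -0.361  0.045]
tube_clamp 0.45 [367. 154.] [ 0.746 -0.122  0.045]
cup 0.77 [465. 173.] [ 0.678 -0.405  0.045]
cup 0.72 [455. 244.] [ 0.47  -0.36   0.045]
cover ((0.5474198460578918, -0.13962887227535248), (0.08166865259408951, 0.08194685727357864), 65.86885070800781) [[0.49300000071525574, -0.1599999964237213], [0.5680000185966492, -0.1940000057220459], [0.6019999980926514, -0.11900000274181366], [0.5270000100135803, -0.0860000029206276]]
board ((0.7147891521453857, -0.037255361676216125), (0.4232971668243408, 0.16366560757160187), 81.31002044677734) [[0.6019999980926514, -0.23399999737739563], [0.7639999985694885, -0.2590000033378601], [0.828000009059906, 0.159999996423
[... 1060 characters left out ...]
1.0, 'q': array([ 9.76814571e-01,  3.26176267e-01, -1.92618402e-01,  1.05200765e+00,
       -5.25622380e-05,  1.43662353e+00]), 'joint_velocities': array([ 6.73731540e-04, -7.99357179e-04, -1.25382361e-03, -1.08522930e-04,
        4.58505143e-04, -4.53554891e-06]), 'tau': array([-1.36898732e-03, -4.43333745e+01,  2.62761873e+01,  1.13088223e-03,
       -1.32268110e-05,  2.91917338e-06]), 'position': array([0.24406978, 0.49288263, 0.23128677]), 'eef_rot': array([ 7.15909624e-01,  3.05888585e+00, -3.81996022e-05]), 'contact_force': array([-0.57915696, -0.42925511, -0.99021427]), 'wrist_torque': array([-0.02156422, -0.06163529, -0.00796647]), 'grasp_force': 0.0, 'finger_gap': 1.000545226762328}
```

```bash
python3 -c "
import cv2
a=cv2.imread('pics/top0.png')[120:280,220:500];cv2.imwrite('pics/top0c.png',cv2.resize(a,(784,448),interpolation=2))"
```

```text
(no output)
```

View pics/top0c.png

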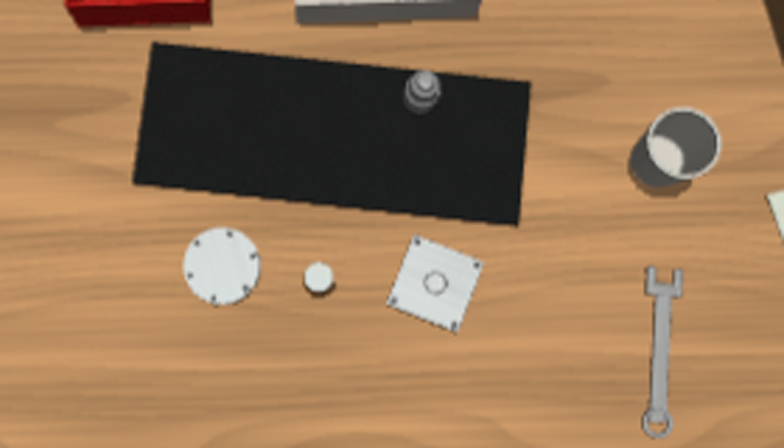

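View pics/scene0.png

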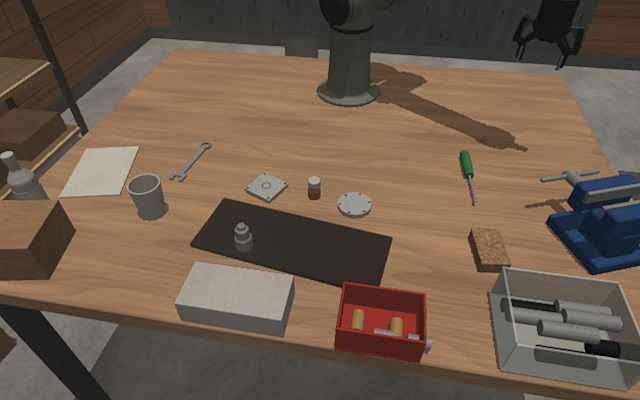

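The top crop shows the square cover right of the jar at crop (435,283), rotated about 15° against the board. The clamp is at (422,92), beyond the landing zone. Both cameras agree on the poses. Next I shut the gripper and stage the fingers behind the cover.

```bash
cat >> h.py <<'E'
from scipy.spatial.transform import Rotation as R
B=np.array([.7175,-.0366]); YAW=-.150
u=np.array([np.cos(YAW),np.sin(YAW),0]); v=np.array([-u[1],u[0],0]); k=np.array([0,0,1.])
def pose(xb,yb,zc,deg):
    "front corner of the shut fingertips at board x,y and world z; fingers deg below horizontal"
    a=np.radians(deg); z=np.cos(a)*u-np.sin(a)*k; f=np.sin(a)*u+np.cos(a)*k
    C=np.array([*B,0])+xb*u+yb*v+zc*k
    return C-.011*f, R.from_matrix(np.c_[f,np.cross(z,f),z]).as_rotvec()
def tob(p): d=np.array(p)-np.array([*B,0]); return np.round([d@u,d@v,p[2]],4)
E
python3 - <<'E'
from h import *
grab(20)
p,r=pose(-.24,-.125,.15,82); 
print(p,r,ik(p,r))
movep(p,r)
p,r=pose(-.24,-.125,.0047,82); move_l(p,.1,r)
s=get_state(); print(s["clock"],tob(s["position"]),s["contact_force"].round(2),s["q"].round(2),s["finger_gap"])
f=grab_frame("scene"); cv2.imwrite("pics/s1.png",cv2.resize(f["img"][110:270,180:400,::-1],(770,560),interpolation=2))
E
```

```text
[ 0.45074454 -0.12270341  0.1484691 ] [ 3.11477343 -0.23404701  0.21780618] [-0.45123245  0.15833963 -0.66419035  0.6148511   0.04130404  2.84311998]
5.6917 [-0.2504 -0.1251  0.0036] [-0.9   0.62 -1.24] [-0.45  0.41 -0.82  0.2   0.04  2.84] 0.00047631171586062944
```

View pics/s1.png

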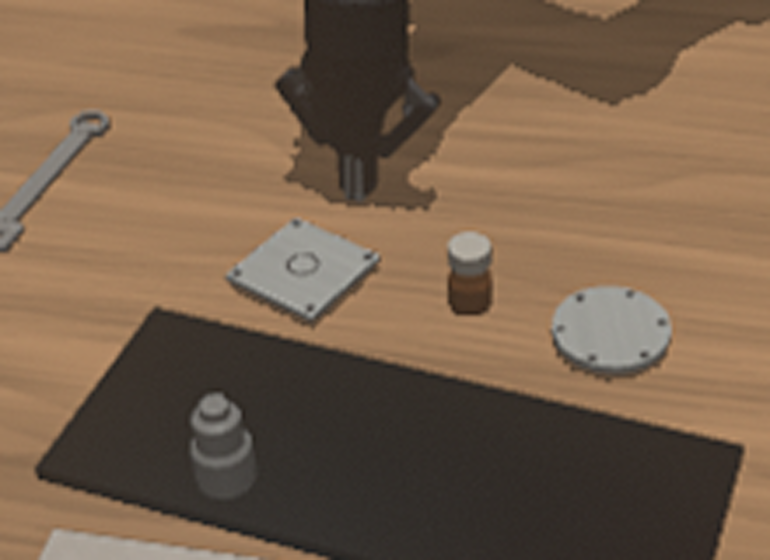

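Crop: fingertips at (355,190) behind the cover (303,263), with the jar (470,270) well clear to the right. Pushing now.

```bash
python3 - <<'E'
from h import *
p,r=pose(-.185,-.125,.0047,82); move_l(p,.05)
p,r=pose(-.145,-.125,.0047,82); print(move_l(p,.03,until_force=8))
s=get_state(); print(s["clock"],tob(s["position"]),s["contact_force"].round(2))
f=grab_frame("top")
m=silhouettes("top","cover")[0]["mask"].astype(np.uint8); cs=max(cv2.findContours(m,0,2)[0],key=cv2.contourArea)
w=np.array([tob(on_plane(f,q[0],.014))[:2] for q in cs],np.float32); print(cv2.minAreaRect(w))
f=grab_frame("scene"); cv2.imwrite("pics/s2.png",cv2.resize(f["img"][110:270,180:400,::-1],(770,560),interpolation=2))
E
```

```text
True
7.7333 [-0.1791 -0.1252  0.0022] [-0.23  0.42 -0.28]
((-0.127900630235672, -0.12548676133155823), (0.08271025866270065, 0.08119792491197586), 77.92616271972656)
```

View pics/s2.png

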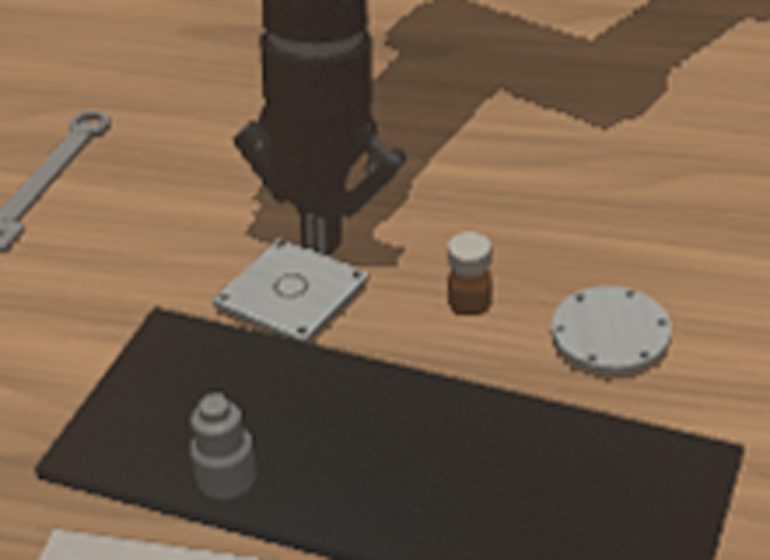

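The cover (290,288) has its leading corner near the step and is still about 12° skew. The force stop fired early. I'll carry on pushing.

```bash
python3 - <<'E'
from h import *
for i in range(12):
    s=get_state(); x=tob(s["position"])[0]+.011
    p,r=pose(min(x+.006,-.150),-.126,.0052,82); h=move_l(p,.02,rot=r,until_force=15)
    s=get_state(); F=s["contact_force"]; print(h,round(s["clock"],2),tob(s["position"]),F.round(1))
    if F@u<-6: break
f=grab_frame("top")
m=silhouettes("top","cover")[0]["mask"].astype(np.uint8); cs=max(cv2.findContours(m,0,2)[0],key=cv2.contourArea)
w=np.array([tob(on_plane(f,q[0],.014))[:2] for q in cs],np.float32); print(cv2.minAreaRect(w))
f=grab_frame("scene"); cv2.imwrite("pics/s3.png",cv2.resize(f["img"][110:270,180:400,::-1],(770,560),interpolation=2))
E
```

```text
False 8.4 [-0.1774 -0.1265  0.0022] [-7.6 -1.7  0.4]
((-0.1283825933933258, -0.1277199387550354), (0.08352646976709366, 0.08509031683206558), 77.7963638305664)
```

View pics/s3.png

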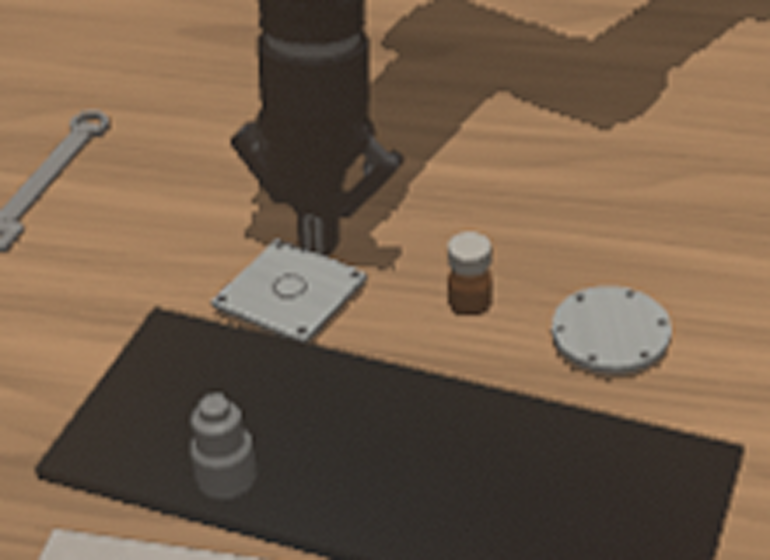

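The far-left corner is touching the step and jammed by friction, with the cover (290,287) still 12° skew. I'll back off, shift right and push diagonally so the cover turns about that corner.

```bash
cat >> h.py <<'E'
def look(n):
    f=grab_frame("top")
    m=silhouettes("top","cover")[0]["mask"].astype(np.uint8); cs=max(cv2.findContours(m,0,2)[0],key=cv2.contourArea)
    w=np.array([tob(on_plane(f,q[0],.014))[:2] for q in cs],np.float32); print(cv2.minAreaRect(w))
    f=grab_frame("scene"); cv2.imwrite("pics/"+n,cv2.resize(f["img"][110:270,180:400,::-1],(770,560),interpolation=2))
def go(x,y,z,d,vel=.03,uf=None):
    p,r=pose(x,y,z,d); h=move_l(p,vel,rot=r,until_force=uf); s=get_state()
    print(h,round(s["clock"],2),tob(s["position"]),"F",np.round([s["contact_force"]@u,s["contact_force"]@v,s["contact_force"][2]],1)); return h
E
python3 - <<'E'
from h import *
go(-.180,-.126,.006,82,.05); go(-.180,-.138,.006,82,.05)
go(-.168,-.140,.006,82); go(-.162,-.150,.006,82,.03,20); go(-.157,-.157,.006,82,.03,20); 
go(-.180,-.157,.006,82,.05); go(-.180,-.134,.006,82,.05); go(-.160,-.134,.006,82,.03)
go(-.157,-.134,.006,82,.03,15)
look("s4.png")
E
```

```text
False 9.05 [-0.1904 -0.1261  0.0049] F [-0.7 -1.   0.5]
False 9.44 [-0.1907 -0.1385  0.0045] F [ 1.2 -0.2 -0.1]
False 10.0 [-0.1795 -0.1401  0.0042] F [-3.5 -1.2  0.3]
False 10.54 [-0.1722 -0.1503  0.0047] F [-0.3 -0.4 -0.5]
False 10.97 [-0.1701 -0.1563  0.0037] F [-4.8  1.8  1.9]
False 11.58 [-0.1905 -0.1572  0.0048] F [ 0.  -0.3  0. ]
False 12.19 [-0.1908 -0.1337  0.0045] F [-0.1 -0.1  0.7]
False 13.01 [-0.1716 -0.134   0.0042] F [-3.2 -0.9  1. ]
False 13.26 [-0.1712 -0.1336  0.0036] F [-8.9 -0.6  5.9]
((-0.1245456412434578, -0.1277601718902588), (0.07557255029678345, 0.07775723934173584), 6.079591274261475)
```

View pics/s4.png

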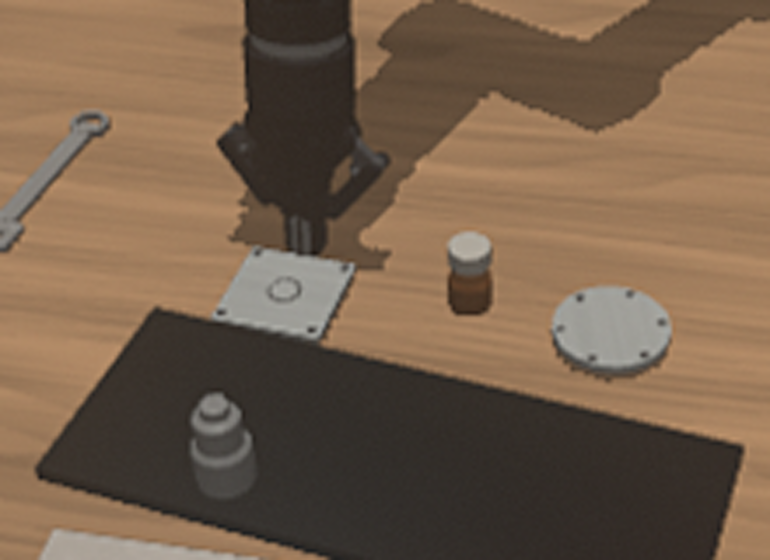

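The cover (285,290) is now nearly flush, over-rotated by about 3–5°. I'll nudge its left side in, then preload at the centre and start the lift.

```bash
cat >> h.py <<'E'
def arc(t,y=-.128,r=.076,b=.004):
    a=np.radians(t); d=82-17*min(t/50,1)
    go(-.083-r*np.cos(a)+b,y,.006+r*np.sin(a),d,.04)
E
python3 - <<'E'
from h import *
go(-.180,-.134,.006,82,.06); go(-.180,-.108,.006,82,.06); go(-.164,-.108,.006,82,.03); go(-.155,-.108,.006,82,.03,15)
go(-.180,-.108,.006,82,.06); go(-.180,-.128,.006,82,.06); go(-.163,-.128,.006,82,.05); go(-.154,-.128,.006,82,.03,20)
for t in (4,8,12,18,25): arc(t)
look("s5.png")
E
```

```text
False 13.94 [-0.1905 -0.1341  0.0048] F [-0.1 -1.1 -0. ]
False 14.53 [-0.1909 -0.1076  0.0044] F [ 0.  -1.3  0.2]
False 15.21 [-0.1751 -0.108   0.0043] F [ 0.5  0.8 -0.2]
False 15.66 [-0.1697 -0.1072  0.0034] F [-8.1  1.4  6.4]
False 16.23 [-0.1905 -0.1082  0.0047] F [-0.5  0.4 -0.2]
False 16.71 [-0.1909 -0.1285  0.0044] F [-0.9  0.6 -0.6]
False 17.2 [-0.1736 -0.1279  0.0044] F [-0.4 -0.5 -0.6]
False 17.65 [-0.1695 -0.1276  0.0033] F [-10.2   0.    7.1]
False 17.93 [-0.1695 -0.1275  0.0081] F [-6.2 -0.  -1.4]
False 18.2 [-0.1691 -0.1275  0.013 ] F [-7.1  0.1 -0.5]
False 18.48 [-0.1684 -0.1275  0.0178] F [-6.4 -1.1  0. ]
False 18.82 [-0.1668 -0.1275  0.0249] F [-8.8 -1.4  0.7]
False 19.19 [-0.164  -0.1274  0.0327] F [-11.4  -1.2   3.2]
((-0.1148219034075737, -0.13011163473129272), (0.07053299993276596, 0.08047676086425781), 1.7610938549041748)
```

View pics/s5.png

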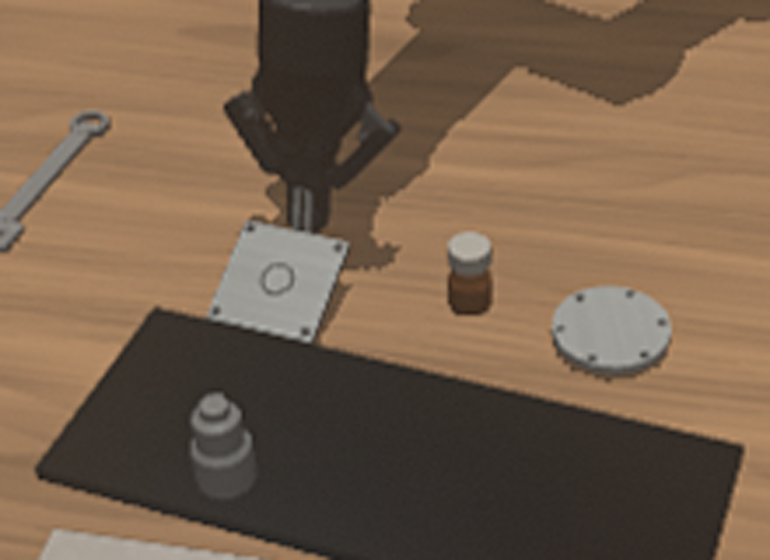

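The cover is tipping. Its near edge (295,233) is raised on the fingertip and its far edge is flush on the step. Continuing the arc to just short of upright.

```bash
python3 - <<'E'
from h import *
for t in (33,41,49,57,65,73,80): arc(t)
look("s6.png")
E
```

```text
False 19.75 [-0.1599 -0.1273  0.0408] F [-15.2  -0.5   5. ]
False 20.16 [-0.1548 -0.1272  0.0482] F [-21.1  -1.7  11.5]
False 20.57 [-0.1486 -0.1272  0.055 ] F [-31.5  -1.3  24.3]
False 20.98 [-0.1299 -0.1281  0.0653] F [-1.8 -1.   0. ]
False 21.4 [-0.1206 -0.1279  0.0705] F [-2.   0.3  1.9]
False 21.82 [-0.1096 -0.1279  0.0756] F [-4.1  0.8 10. ]
False 22.2 [-0.0992 -0.128   0.0788] F [-2.8  2.  12.4]Traceback (most recent call last):
  File "<stdin>", line 3, in <module>
  File "h.py", line 19, in look
    m=silhouettes("top","cover")[0]["mask"].astype(np.uint8); cs=max(cv2.findContours(m,0,2)[0],key=cv2.contourArea)
      ~~~~~~~~~~~~~~~~~~~~~~~~~~^^^
IndexError: list index out of range
```

```bash
python3 - <<'E'
from h import *
f=grab_frame("scene"); cv2.imwrite("pics/s6.png",cv2.resize(f["img"][110:270,180:400,::-1],(770,560),interpolation=2))
E
```

```text
(no output)
```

View pics/s6.png

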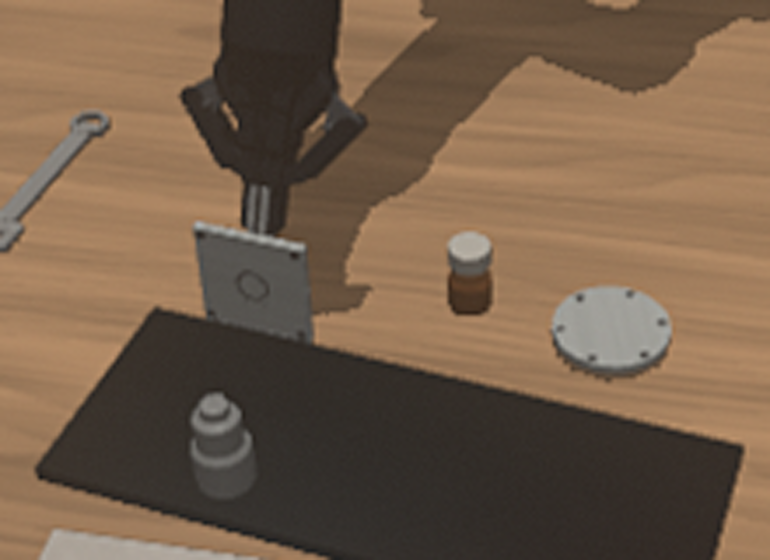

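The cover stands upright on its far edge, top at (250,235), with the fingertip in the notch behind the rim. Now I push it on over the step.

```bash
python3 - <<'E'
from h import *
for x,z in ((-.082,.086),(-.070,.086),(-.058,.084),(-.046,.080),(-.036,.074)): go(x,-.128,z,65,.05)
f=grab_frame("scene"); cv2.imwrite("pics/s7.png",cv2.resize(f["img"][110:270,180:400,::-1],(770,560),interpolation=2))
E
```

```text
False 22.73 [-0.0918 -0.1282  0.0813] F [-2.1 -0.7  3.5]
False 23.12 [-0.081  -0.1278  0.0804] F [-0.7 -0.4 -0.6]
False 23.51 [-0.0678 -0.128   0.0791] F [ 0.7  0.  -0. ]
False 23.91 [-0.0557 -0.128   0.0752] F [-0.2  0.5 -0.1]
False 24.29 [-0.0459 -0.128   0.069 ] F [-0.6 -0.5 -0.1]
```

View pics/s7.png

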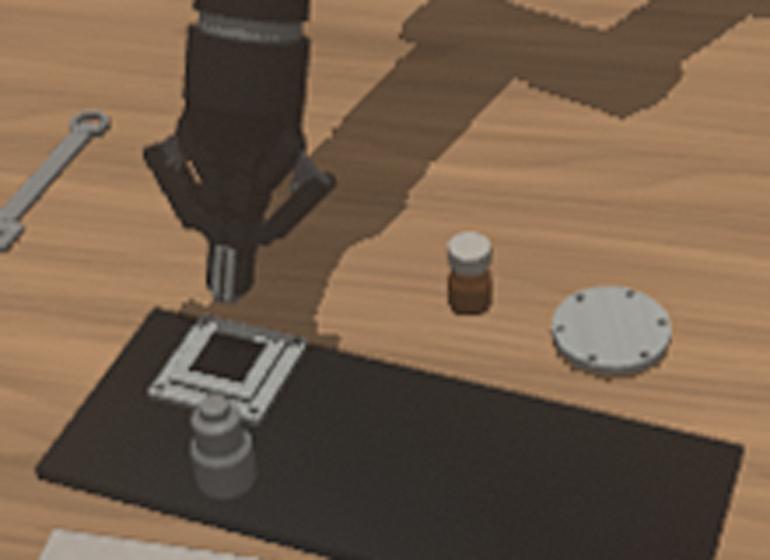

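The cover has flipped, spigot up with the black patch showing at (228,360), and lies flat on the board. The clamp at (222,460) hasn't moved. I'll retreat and check the final pose.

```bash
python3 - <<'E'
from h import *
go(-.06,-.128,.15,65,.1); go(-.25,-.128,.2,70,.2); sleep(.5)
for c in ("top","scene"):
    f=grab_frame(c)
    m=silhouettes(c,"cover")[0]["mask"].astype(np.uint8); cs=max(cv2.findContours(m,0,2)[0],key=cv2.contourArea)
    w=np.array([tob(on_plane(f,q[0],.019))[:2] for q in cs],np.float32); print(cv2.minAreaRect(w))
    for n,z in (("tube_clamp",.045),("jar",.03),("round_cover",.014)): print(n,[on_plane(f,r["centre"],z).round(3) for r in spot_in(c,n)[:2]])
E
```

```text
False 25.29 [-0.0703 -0.1279  0.1448] F [-0.3  0.5 -0.1]
False 26.43 [-0.2596 -0.1282  0.1962] F [ 0.7 -0.  -0.2]
((-0.037527766078710556, -0.12902650237083435), (0.08336836099624634, 0.08051970601081848), 0.3720446527004242)
tube_clamp [array([ 0.744, -0.122,  0.045])]
jar [array([ 0.554, -0.022,  0.03 ])]
round_cover [array([0.57 , 0.079, 0.014])]
((-0.034624453634023666, -0.12656669318675995), (0.08345219492912292, 0.08294318616390228), 0.3444593846797943)
tube_clamp [array([ 0.759, -0.129,  0.045])]
jar [array([ 0.653, -0.409,  0.03 ])]
round_cover [array([ 0.635, -0.413,  0.014]), array([ 0.495, -0.376,  0.014])]
```

```bash
python3 -c "
from cell import *
print(sign_off())"
```

```text
the job is handed in; nothing more can be done
None
```

The square cover is flipped and lies flat, spigot up, on the board, centred about 44 mm in from the near edge; nothing else appeared to move, and I handed the job in at about 27 s (no verdict was returned).

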